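# Third hand: hold the last leg in the corner of a plant-stand frame

## Robot

A 6-joint arm with a two-finger parallel gripper is mounted at the origin on the work surface. World frame = base frame: x ahead of the robot, y to its left, z up, the work surface at z = 0. Lengths are in mm, angles in degrees, forces in N, time in s.
With the tool pointing down it reaches from about 400 to 825 mm from the base axis. Payload 7 kg.
Tool frame: the origin (TCP) lies on the front face of the gripper's body, between the roots of the fingers; the fingertips stand 73 mm ahead of it and the grasp point (between the pads) lies 54 mm ahead of it (bot.grasp_offset is the distance from the TCP to the grasp point, in mm); z points along the fingers, y is the line along which they close (so a half turn about z gives the same grasp; the last joint's range is limited). The gripper opens to 85 mm and grips with 20 to 120 N. Pads are 22 mm wide; open, the fingers measure 114 mm over their backs; the gripper's body (76 mm by 85 mm) begins 54 mm behind the grasp point. The pads swing forward as they close: fully open they stand 13 mm farther back than shut.
Start: joints at [-53.68, 20.546, 0.682, 0, -70.136, -16.507], TCP at [228.764, -635.03, 303.902] pointing down, gripper open.
Joint ranges: [-176.03, 176.03], [-82.01, 121.73], [-58.28, 71.71], [-173.87, 95.51], [-174.79, -0.11], [-173.66, 173.66]. Speed limits (degrees/s): [136.94, 136.94, 172.46, 180, 180, 180].

## Interface

Orientations are given as a 3x3 rotation matrix whose columns are the frame's x, y, z axes.
In Python, from rig import bot gives the robot as it stands.
- The arm moves only by the tool step_arm, never from a script. Its argument "series" is text: rows parted by semicolons, each of 6 numbers parted by spaces: the shift along the tool's x, y, z scaled (see below), then the turn, a rotation vector about the tool's x, y, z scaled (see below). A call has exactly 8 rows; each row is the pose to reach, as a shift and turn from the pose commanded when the call began, along the tool's axes at that moment, turning the shorter way round; what a row does not reach only later rows make up. The controller multiplies each number of a shift by 0.3 m and each number of a turn by pi rad. A row lasts 1/10 s, in which the tool goes at most 50 mm and 8.59 degrees, less where a joint would pass 70% of its speed; a pose out of reach is approached as far as the arm can. A call with a number of a shift or a turn outside -1 to 1 is refused whole. A call with a gripper value outside its range is refused whole. "claw" is the opening, from 0 (shut) to 1 (fully open), set as the call begins (left out, the last holds). The fingers move at their own pace and stop on an object; "grip_force" is the grip in N (left out, the last holds). Time passes only in rows, so rows that repeat a pose let the fingers close, or fill a call up. It gives the time, the measured TCP pose, the force, the opening and the grip force at its end, in the units of the state.
- bot.sense(): the state, without advancing time (a new reading comes with each control period).
- bot.read_camera(name): name is "side" or "top" or "wrist"; returns a dict with "color" (480x640x3 uint8, red, green, blue), "range_z" (480x640 float32, mm along the optical axis (not along the pixel's ray), 0 where there is no reading), "fx", "fy", "cx", "cy" (pixels), "xyz" and "orientation" of the camera in the world; the wrist camera has in their place "T_tool_cam" (4x4, takes a point from camera to tool coordinates, whose origin is the TCP and whose axes are the flange's). Camera axes: x right, y down, z forward; pixel columns grow to the right and rows downward; lengths in mm; the calibration is good to about 2 mm. A picture is of the moment at which its call begins: read the wrist's pose just before it.
- bot.job_done(): hands the job in; it is judged then, once.
Trained networks look in a picture, given as the dict that the camera call returned (one of the last four; its "shot" number tells which), for a name from the list of things; names that differ only in an ending like _2 or _b are one class to them, and where a whole thing is asked for, a point or a joint stands for the part that bears it (a point fixed in the world has none). Each returns a list of dicts, best first, with "p" (0 to 1); they miss things now and then, are a little off and sometimes report something else, mostly with a low value. They report only what shows in the picture. A call takes as long as a camera call. They do not tell look-alikes from the thing itself.
- bot.look_for(picture, query): "pixel" ([column, row] in pixels, amid what is visible of it).
- bot.pinpoint(picture, query): "pixel" ([column, row] in pixels: a listed point, or the origin of a listed thing).
The state is a dict: "time": time; "joints": joint angles; "joint_velocities": joint speeds; "joint_torque": joint torques, N m; "position": TCP position; "tool_rot": TCP orientation; "contact_force": force on the tool from outside, world axes, zero at the start; "torque": the same for the moment, N m; "grip_width": finger opening in mm; "gripper_force": force on a finger pad.
Only numpy, scipy, OpenCV 4.12 (cv2) and the standard library are available. Lean on these libraries where they do the work, as an engineer would, in place of code of your own. Each camera call takes 0.05 s, during which the arm holds its last target. There are 200 camera calls.

## Task

Take the square pine leg with the black foot glide out of the divided crate and stand it, glide up, in the one empty corner of the upside-down plant-stand frame, down on the jig board, upright, square and tight against both side boards. Push it into that corner with a steady force of about 10 newtons on each of the two boards, keep it so for a couple of seconds, and finish still gripping and pushing, so that a student can screw it fast: do not let go. Leave the other cut pieces in the crate and the tools and things on the bench as they are.

Things in the scene. Friction and masses are not known exactly. Their poses are not given: they have to be found in the camera images.
- leg: Loose square pine leg standing in a compartment of the crate: 38 x 38 mm, 135 mm tall, about 0.11 kg, its top 4 mm a black foot glide 24 mm across. Origin at the centre of its lower end, z up its length, x and y square to its side faces; the four sides are alike. It stands 5 mm above the bench on the crate's floor, 80 mm proud of the rim: grip its sides above the rim and above the side boards.
- corner (a point): Point on top of the jig board, 12 mm above the bench, where the centre of the leg's lower end belongs, in the frame's empty inside corner. Axes as the jig's: the leg touches the far board's inner face 19 mm towards +x and the left board's inner face 19 mm towards +y, so the push goes towards +x and +y of this frame.
- jig: Fixed plywood board 12 mm thick, 280 mm square, with stop cleats and two toggle clamps (on its -x and -y sides, 104 mm high). The frame clamped on it, 240 x 240 mm outside: four pine side boards, tops 72 mm above the bench, legs screwed in three corners, tops 147 mm; the +x +y corner is empty. Origin at the frame's centre on the bench, x and y along the boards, x away from the robot at yaw 0.
- board_far: The far side board of the frame (its +x side), rigid: 18 x 240 x 60 mm, origin at the centre of its lower edge, long axis y. Its inner face is 9 mm towards -x.
- board_left: The left side board of the frame (its +y side), rigid: 204 x 18 x 60 mm, origin at the centre of its lower edge, long axis x. Its inner face is 9 mm towards -y.
- crate: Divided plywood crate fixed to the bench, 195 x 195 mm, 60 mm high, walls and floor 5 mm; one divider each way makes four square compartments 90 mm wide, centred 47.5 mm from its middle in x and y. Three hold one piece each, standing near the compartment's middle; the fourth is empty. Origin at the centre of its underside.
- short_block: Loose dark wood block standing in another compartment, 38 x 38 mm, 100 mm tall, no glide. Leave it. Origin at the centre of its lower end.
- dowel: Loose round brown dowel standing in another compartment, 35 mm across, 130 mm tall. Leave it. Origin at the centre of its lower end.
- tin: Open steel tin of screws, 84 mm across, 62 mm tall, near the far edge. Leave it. Origin at the centre of its underside.
- hammer: Hammer with a black handle, 300 mm long, lying to the left of the crate. Leave it.
- square: Try square with a dark wood stock and a 150 mm steel blade, lying near the far edge. Leave it.
- drill: Green and black cordless driver standing on its battery on the right, 210 mm tall. Leave it.
- bottle: Clear water bottle, 62 mm across, 200 mm tall, beyond the crate on the left. Leave it.
There are look-alikes about, which are no part of the job. What is shaped like the leg but blue or turquoise is not meant.

How it is judged (in metres and radians):
On the way:
1. the leg stands in the corner, pressed against both side boards with 4 to 20 N on each, for 1.5 s (contact force between leg and board_far between 4 and 20 N and contact force between leg and board_left between 4 and 20 N and x of leg in the frame of corner between -0.004 and 0.004 m and y of leg in the frame of corner between -0.004 and 0.004 m and z of leg in the frame of corner between -0.004 and 0.004 m and angle between leg's own z axis and vertical below 0.06 rad and (angle between the x axis of leg and the x axis of jig, either way round below 0.06 rad or angle between the x axis of leg and the y axis of jig, either way round below 0.06 rad)), for 1.5 s.
At the end, for the whole second after the job is handed in: The leg stands on the jig board in the empty corner (its lower end within 4 mm of its place in x, y and height), upright and square to the frame within 3.4 degrees, at rest, still in the robot's fingers (over 3 N) and pressed against the far board and against the left board with 4 to 20 N each (all of step 1 and contact force between leg and the fingers above 3 N and linear speed of leg below 0.02 m/s); the arm keeps its last pose, push and grip.
It fails at once if the tin, hammer, try square, cordless driver or water bottle is shifted by more than 4 cm (distance of any of tin, hammer, square, drill, bottle from where it was at the start of the episode above 0.04 m).
It fails at once if the short dark block is taken from its compartment or knocked over (distance of short_block from where it was at the start of the episode above 0.06 m or angle between short_block's own z axis and vertical above 0.5 rad).
It fails at once if the round dowel is taken from its compartment or knocked over (distance of dowel from where it was at the start of the episode above 0.06 m or angle between dowel's own z axis and vertical above 0.5 rad).
It also fails if it takes over 58 s, if anything falls off the work surface, if the arm or the gripper's body presses on something with over 40 N, if the wrist force passes 120 N, or if a joint passes its speed limit or range.

## Working session

There is one attempt and no reset: what is moved stays moved. The work goes in short steps, Python scripts to look and compute and a tool call to move; the robot and the scene stay as the last step left them, time stands still between calls to the robot, and variables do not carry over. Pictures are saved under pics/ and viewed, at most 10 in all, crops included, and the job is handed in when it is done.

Besides the shell and the picture viewer there is one more tool, called after "Call:" as a command line: name --argument value ..., lists and objects as JSON in quotes. step_arm: Moves the arm, as the interface text tells. Shifts and turns lie within -1 to 1; 1 stands for 0.3 m of shift or pi rad of turn. Its arguments: {"type":"object","properties":{"series":{"type":"string"},"claw":{"type":"number"},"grip_force":{"type":"number"}},"required":["series"]}

```bash
ls; mkdir -p pics
cat > h.py <<'E'
import numpy as np, cv2
from rig import bot
def snap(n):
    s=bot.sense(); p=bot.read_camera(n)
    if n=='wrist':
        T=np.eye(4);T[:3,:3]=np.array(s['tool_rot']);T[:3,3]=s['position']
        p['T']=T@np.array(p['T_tool_cam'])
    else:
        T=np.eye(4);T[:3,:3]=np.array(p['orientation']);T[:3,3]=p['xyz'];p['T']=T
    return p
def cloud(p):
    z=p['range_z'].astype(float);v,u=np.mgrid[:480,:640]
    c=np.stack([(u-p['cx'])/p['fx']*z,(v-p['cy'])/p['fy']*z,z],-1)
    w=c@p['T'][:3,:3].T+p['T'][:3,3]; w[z<=0]=np.nan
    return w
def save(n,img): cv2.imwrite('pics/'+n,cv2.cvtColor(img,cv2.COLOR_RGB2BGR))
E
python3 - <<'E'
from h import *
s=bot.sense();print(s)
for n in ['top','side']:
    p=snap(n);save(n+'0.png',p['color']);w=cloud(p);np.save(n+'_w.npy',w);np.save(n+'_c.npy',p['color'])
    print(n,p['T'].round(2).tolist(),p['fx'],p['cx'],p['cy'])
    for q in ['leg','corner','jig','board_far','board_left','crate','short_block','dowel']:
        for f in (bot.look_for,bot.pinpoint):
            for r in f(p,q)[:4]:
                u,v=np.round(r['pixel']).astype(int)
                print(q,f.__name__[:4],round(r['p'],2),(u,v),w[min(v,479),min(u,639)].round(0))
E
```

```text
pics
{'time': 0.0, 'joints': array([-5.36806702e+01,  2.05918470e+01,  6.32928061e-01, -1.81978749e-02,
       -7.01380901e+01, -1.65051183e+01]), 'joint_velocities': array([-0.00026891,  0.05190877,  0.01457517, -0.02896518,  0.03342091,
        0.00678985]), 'joint_torque': array([-1.52108722e-03, -5.83329713e+01,  2.93414855e+01,  6.93688318e+00,
       -6.08095419e-03,  2.56514886e-05]), 'position': array([ 228.6312967 , -634.70270825,  302.958573  ]), 'tool_rot': array([[-9.40833304e-01, -3.38868872e-01, -7.62117360e-04],
       [-3.38869673e-01,  9.40832062e-01,  1.54111449e-03],
       [ 1.94788717e-04,  1.70819030e-03, -9.99998522e-01]]), 'contact_force': array([ 0.01635412,  0.26338073, -0.00697872]), 'torque': array([ 0.02305993,  0.04669967, -0.00323313]), 'gripper_force': 0.0, 'grip_width': 85.5560930626943}
top [[-0.02, -0.99, 0.17, 397.87], [-1.0, 0.02, -0.0, -44.58], [-0.0, -0.17, -0.99, 1308.45], [0.0, 0.0, 0.0, 1.0]] 490.543115885714 329.69533052066225 239.22835909267226
leg call 0.76 (np.int64(190), np.int64(192)) [729. 304. 107.]
leg call 0.67 (np.int64(251), np.in
[... 2344 characters left out ...]
[ 654. -162.   25.]
board_far call 0.22 (np.int64(395), np.int64(181)) [ 491. -518.   25.]
board_left call 0.73 (np.int64(319), np.int64(238)) [573. -46.  51.]
board_left call 0.59 (np.int64(320), np.int64(249)) [562. -29.  28.]
board_left call 0.3 (np.int64(308), np.int64(217)) [ 659. -158.   33.]
crate call 0.59 (np.int64(272), np.int64(312)) [542. 270.  63.]
short_block call 0.55 (np.int64(281), np.int64(304)) [520. 267.  92.]
short_block call 0.8 (np.int64(283), np.int64(330)) [504. 293.  46.]
short_block call 0.29 (np.int64(237), np.int64(250)) [764.  67.  26.]
dowel call 0.62 (np.int64(306), np.int64(275)) [513. 160.  93.]
dowel call 0.86 (np.int64(303), np.int64(301)) [503. 197.  49.]
```

Run:
```python
from h import *
c=np.load('top_c.npy'); cr=cv2.resize(c[140:380,120:440],(800,600),interpolation=cv2.INTER_CUBIC); save('topcrop.png',cr)
```

```text
(no output)
```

View pics/topcrop.png

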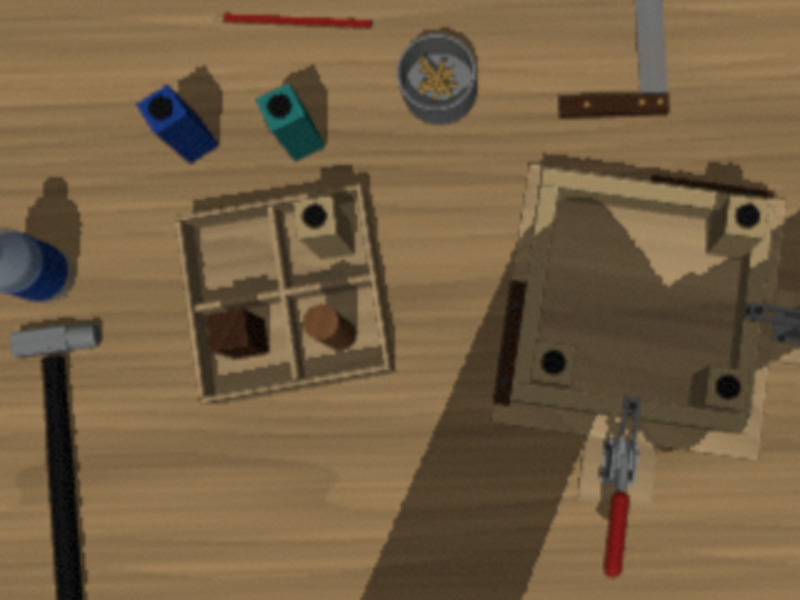

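View pics/side0.png

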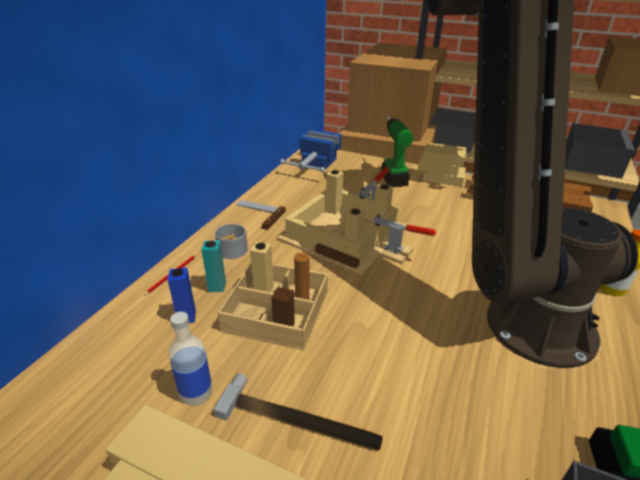

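The top crop shows the crate's pine piece with its black glide at crop (315,215), which is full-image pixel (246,226). The frame's empty corner is at crop (548,185), the +x+y corner.

Things that could be taken for the leg, in full-image pixels:
- blue look-alike (185,183)
- turquoise look-alike (232,182)
- screwed legs (419,226), (341,285) and (411,294)
- dark block (213,272)
- dowel (250,270)

I choose (246,226), the pine one in the crate's +x −y compartment.

Run:
```python
from h import *
w=np.load('top_w.npy');x,y,z=w[...,0],w[...,1],w[...,2]
def rect(m,n):
    r=cv2.minAreaRect(np.stack([x[m],y[m]],-1).astype(np.float32)); print(n,m.sum(),[np.round(a,1) for a in r],z[m].mean().round(1))
rect((abs(x-617)<40)&(abs(y-145)<40)&(z>128)&(z<150),'leg')
rect((x>440)&(x<720)&(y<10)&(y>-320)&(z>66)&(z<80),'frame')
rect((abs(x-567)<140)&(abs(y-203)<140)&(z>50)&(z<68),'crate')
for a,b in((185,183),(232,182),(246,226),(419,226),(341,285),(411,294)): print(a,b,w[b,a].round(0))
for (a,b) in [(520,-460),(300,-450)]: pass
m=(z>100)&(y<-300); print('drill',np.nanmin(x[m]),np.nanmax(x[m]),np.nanmin(y[m]),np.nanmax(y[m]),np.nanmax(z[m]))
p=snap('wrist');print(np.array(p['T_tool_cam']).round(3).tolist(),p['fx'])
s=bot.sense();R=np.array(s['tool_rot'])
for yw in (10,):
  pass
print(R.T@(np.array([560,150,380])-s['position'])/300)
```

```text
leg 252 [array([630. , 158.6]), array([39. , 38.2]), np.float64(6.5)] 138.3
frame 1896 [array([ 548.7, -181.8]), array([274.3, 240.1]), np.float64(80.5)] 73.0
crate 1099 [array([569. , 206.4]), array([196., 196.]), np.float64(8.8)] 58.2
185 183 [745. 309. 135.]
232 182 [744. 192. 136.]
246 226 [631. 156. 143.]
419 226 [ 620. -261.  149.]
341 285 [483. -70. 149.]
411 294 [ 457. -234.  146.]
drill 212.95566414516819 886.5549516586038 -712.1427170796082 -300.01262831699574 759.5072379643676
[[-0.001, -0.951, -0.31, 79.318], [1.0, -0.001, -0.001, -0.858], [0.0, -0.31, 0.951, -70.337], [0.0, 0.0, 0.0, 1.0]] 428.1432809444104
[-1.92569801  2.08761106 -0.25362296]
```

Call:
step_arm --series "0 0 -0.1 0 0 0;0 0 -0.25 0 0 0;-0.1 0.1 -0.25 0 0 0.02;-0.2 0.2 -0.25 0 0 0.04;-0.3 0.31 -0.25 0 0 0.06;-0.4 0.42 -0.25 0 0 0.074;-0.5 0.53 -0.25 0 0 0.074;-0.6 0.64 -0.25 0 0 0.074" --claw 1

```text
time: 2.55
position: [333.3, -391.8, 379.1]
tool_rot: [[-0.994, -0.113, 0.001], [-0.113, 0.994, -0.0], [-0.001, -0.0, -1.0]]
contact_force: [0.9, -0.4, -0.3]
grip_width: 85.0
gripper_force: 0.0
```

```bash
cat >> h.py <<'E'
def togo(P,yawdeg=None):
    s=bot.sense();R=np.array(s['tool_rot']);print(s['time'],'pos',s['position'].round(1),'yaw',np.degrees(np.arctan2(-R[0,1],R[1,1])).round(2),'tilt',np.round(R[2],4),'F',s['contact_force'].round(2),'g',round(s['grip_width'],1),round(s['gripper_force'],1))
    print('shift',(R.T@(np.array(P)-s['position'])/300).round(4))
    if yawdeg is not None: print('turn z',(-(yawdeg-np.degrees(np.arctan2(-R[0,1],R[1,1])))/180).round(4))
E
python3 -c "
from h import *
togo([590,155,380],6.5)"
```

```text
2.55 pos [ 333.3 -391.8  379.1] yaw 6.48 tilt [-5.e-04 -4.e-04 -1.e+00] F [ 0.94 -0.37 -0.33] g 85.0 0.0
shift [-1.0558  1.7144 -0.0031]
turn z -0.0001
```

Call:
step_arm --series "-0.08 0.13 0 0 0 0;-0.16 0.26 0 0 0 0;-0.24 0.39 0 0 0 0;-0.32 0.52 0 0 0 0;-0.4 0.65 0 0 0 0;-0.48 0.78 0 0 0 0;-0.54 0.88 0 0 0 0;-0.6 0.97 0 0 0 0"

```text
time: 3.35
position: [479.3, -82.0, 379.3]
tool_rot: [[-0.993, -0.114, 0.001], [-0.114, 0.993, 0.0], [-0.001, 0.0, -1.0]]
contact_force: [0.6, -0.4, 0.1]
grip_width: 85.5
gripper_force: 0.0
```

Call:
step_arm --series "-0.08 0.13 0 0 0 0;-0.16 0.26 0 0 0 0;-0.24 0.39 0 0 0 0;-0.32 0.52 0 0 0 0;-0.4 0.65 0 0 0 0;-0.45 0.74 0 0 0 0;-0.45 0.74 0 0 0 0;-0.45 0.74 0 0 0 0"

```text
time: 4.15
position: [588.0, 152.7, 378.3]
tool_rot: [[-0.993, -0.114, -0.001], [-0.114, 0.993, -0.001], [0.001, -0.0, -1.0]]
contact_force: [-0.4, -0.9, 0.1]
grip_width: 85.1
gripper_force: 0.0
```

Run:
```python
from h import *
p=snap('wrist');save('w1.png',p['color']);w=cloud(p);np.save('w1.npy',w);x,y,z=w[...,0],w[...,1],w[...,2]
for lo,hi in((130,150),(138,146)):
  m=(abs(x-630)<45)&(abs(y-159)<45)&(z>lo)&(z<hi)
  r=cv2.minAreaRect(np.stack([x[m],y[m]],-1).astype(np.float32)); print(m.sum(),r,np.percentile(z[m],[5,50,95]).round(1))
togo([630,158.6,170],6.5)
```

```text
2258 ((630.7058715820312, 156.81341552734375), (38.324459075927734, 37.918880462646484), 6.037292957305908) [134.4 136.5 140.9]
731 ((630.1632080078125, 155.96604919433594), (31.568845748901367, 23.804019927978516), 37.04512023925781) [138.8 140.1 141.3]
4.2 pos [587.8 151.9 378.7] yaw 6.52 tilt [ 5.e-04 -3.e-04 -1.e+00] F [-0.27 -0.28  0.15] g 85.4 0.0
shift [-0.1426  0.0065  0.6956]
turn z 0.0001
```

View pics/w1.png

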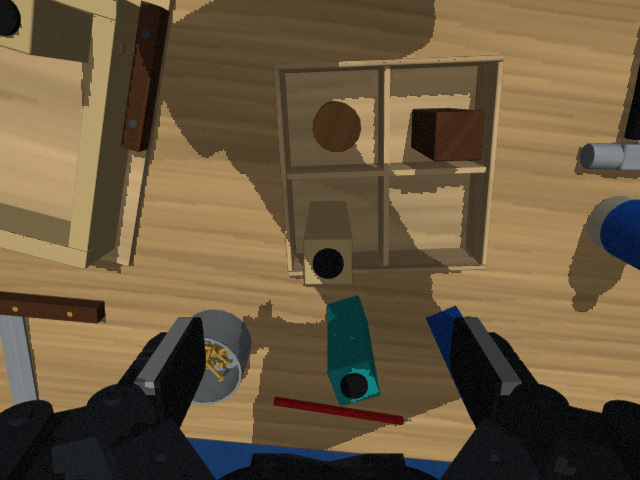

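The close view shows the pine leg with its black glide at (328,263) in its compartment. The dowel is at (337,127), the dark block at (447,135), and the turquoise look-alike at (353,370) is outside the crate. The choice is confirmed: (630.5, 157), top z 140, sides 38 mm.

Call:
step_arm --series "-0.072 0 0.08 0 0 0;-0.143 0 0.2 0 0 0;-0.143 0 0.33 0 0 0;-0.143 0 0.45 0 0 0;-0.143 0 0.55 0 0 0;-0.143 0 0.64 0 0 0;-0.143 0 0.7 0 0 0;-0.143 0 0.729 0 0 0" --claw 1

```text
time: 5.0
position: [629.8, 155.3, 158.8]
tool_rot: [[-0.994, -0.112, -0.002], [-0.112, 0.994, -0.001], [0.002, -0.001, -1.0]]
contact_force: [0.1, 0.2, -0.0]
grip_width: 85.3
gripper_force: 0.0
```

Run:
```python
from h import *
togo([630.5,157,160],6.3)
def lines(w,tag):
    x,y,z=w[...,0],w[...,1],w[...,2]
    m=(x>430)&(x<720)&(y<20)&(y>-330)&(z>67)&(z<77)
    P=np.stack([x[m],y[m]],-1).astype(np.float32)
    r=cv2.minAreaRect(P);print(tag,len(P),r)
    return P
for f in('top_w.npy','w1.npy'):
    P=lines(np.load(f),f)
    # fit: frame yaw t, outer far edge (b) & outer left edge from percentiles of rotated coords
    best=None
    for t in np.arange(-14,-3,.25):
        a=np.radians(t);X=P@[np.cos(a),np.sin(a)];Y=P@[-np.sin(a),np.cos(a)]
        hx,_=np.histogram(X,np.arange(X.min(),X.max(),3));hy,_=np.histogram(Y,np.arange(Y.min(),Y.max(),3))
        sc=(hx.astype(float)**2).sum()+(hy.astype(float)**2).sum()
        if best is None or sc>best[0]: best=(sc,t)
    a=np.radians(best[1]);X=P@[np.cos(a),np.sin(a)];Y=P@[-np.sin(a),np.cos(a)]
    print('yaw',best[1],np.percentile(X,[.5,1,99,99.5]).round(1),np.percentile(Y,[.5,1,99,99.5]).round(1))
    print(np.histogram(X,np.arange(560,700,4))); print(np.histogram(Y,np.arange(-40,100,4)))
```

```text
5.0 pos [629.8 155.3 158.8] yaw 6.41 tilt [ 2.e-03 -7.e-04 -1.e+00] F [ 0.12  0.18 -0.03] g 85.3 0.0
shift [-0.003   0.0055 -0.0039]
turn z 0.0006
top_w.npy 1968 ((547.693115234375, -187.59803771972656), (286.0854797363281, 240.25563049316406), 80.52883911132812)
yaw -9.0 [451.3 451.8 689.6 690.1] [-196.5 -196.1   43.    43.5]
(array([ 18,  10,  14,  12,  12,  20,  19,  23,  20,  20,  21,  24,  21,
        23,  20,  20,  21,  21,  33,  19,  17,  16,  16,  15,  16,  13,
        16,  21, 124, 109, 108, 111,  72,   0]), array([560, 564, 568, 572, 576, 580, 584, 588, 592, 596, 600, 604, 608,
       612, 616, 620, 624, 628, 632, 636, 640, 644, 648, 652, 656, 660,
       664, 668, 672, 676, 680, 684, 688, 692, 696]))
(array([ 24,  24,  20,  22,  21,  24,  21,  24,  20,  23,  22,  21,  22,
        24,  20,  21,  91, 141, 139, 133, 118,   2,   0,   0,   0,   0,
         0,   0,   0,   0,   0,   0,   0,   0]), array([-40, -36, -32, -28, -24, -20, -16, -12,  -8,  -4,   0,   4,   8,
        12,  16,  20,  24,  28,  32,  36,  40,  44,  48,  52,  56,  60,
        64,  68,  72,  76,  80,  84,  88,
[... 312 characters left out ...]
  89,  90,  86,  90,
        85,  82, 463, 352, 356, 344, 247,   0]), array([560, 564, 568, 572, 576, 580, 584, 588, 592, 596, 600, 604, 608,
       612, 616, 620, 624, 628, 632, 636, 640, 644, 648, 652, 656, 660,
       664, 668, 672, 676, 680, 684, 688, 692, 696]))
(array([   8,   87,   90,   90,   89,   89,   84,   92,   84,   91,  103,
        109,  117,  133,  141,  147,  790, 1263, 1310, 1313, 1618,  449,
          0,    0,    0,    0,    0,    0,    0,    0,    0,    0,    0,
          0]), array([-40, -36, -32, -28, -24, -20, -16, -12,  -8,  -4,   0,   4,   8,
        12,  16,  20,  24,  28,  32,  36,  40,  44,  48,  52,  56,  60,
        64,  68,  72,  76,  80,  84,  88,  92,  96]))
```

Call:
step_arm --series "-0.003 0.004 -0.002 0 0 0;-0.003 0.004 -0.002 0 0 0;-0.003 0.004 -0.002 0 0 0;-0.003 0.004 -0.002 0 0 0;-0.003 0.004 -0.002 0 0 0;-0.003 0.004 -0.002 0 0 0;-0.003 0.004 -0.002 0 0 0;-0.003 0.004 -0.002 0 0 0" --claw 0 --grip_force 60

```text
time: 5.8
position: [632.1, 158.3, 162.4]
tool_rot: [[-0.994, -0.114, 0.002], [-0.114, 0.994, 0.001], [-0.002, 0.0, -1.0]]
contact_force: [-0.4, -0.8, 6.3]
grip_width: 37.0
gripper_force: 60.4
```

Call:
step_arm --series "0 0 -0.02 0 0 0;0 0 -0.08 0 0 0;0 0 -0.15 0 0 0;0 0 -0.23 0 0 0;0 0 -0.31 0 0 0;0 0 -0.38 0 0 0;0 0 -0.42 0 0 0;0 0 -0.42 0 0 0"

```text
time: 6.6
position: [631.8, 158.3, 288.7]
tool_rot: [[-0.994, -0.113, 0.003], [-0.113, 0.994, 0.001], [-0.003, 0.001, -1.0]]
contact_force: [1.0, -0.2, -1.3]
grip_width: 37.1
gripper_force: 60.0
```

Run:
```python
from h import *
togo([640,-90,285],-9.2)
```

```text
6.6 pos [631.8 158.3 288.7] yaw 6.5 tilt [-0.0029  0.0011 -1.    ] F [ 0.96 -0.23 -1.31] g 37.1 60.0
shift [ 0.0667 -0.8255  0.0112]
turn z 0.0872
```

Call:
step_arm --series "0.01 -0.08 -0.01 0 0 0.01;0.025 -0.23 -0.02 0 0 0.03;0.04 -0.38 -0.02 0 0 0.05;0.055 -0.53 -0.02 0 0 0.07;0.07 -0.68 -0.02 0 0 0.087;0.082 -0.8 -0.02 0 0 0.087;0.09 -0.872 -0.02 0 0 0.087;0.09 -0.872 -0.02 0 0 0.087"

```text
time: 7.4
position: [633.3, -107.6, 290.9]
tool_rot: [[-0.987, 0.163, -0.003], [0.163, 0.987, -0.0], [0.003, -0.001, -1.0]]
contact_force: [-0.3, 0.1, -1.1]
grip_width: 37.6
gripper_force: 60.2
```

Run:
```python
from h import *
from scipy.optimize import minimize
p=snap('wrist');save('w2.png',p['color']);w=cloud(p);np.save('w2.npy',w)
p2=snap('top');np.save('top2.npy',cloud(p2))
togo([634.6,-104.6,290],-9.2)
for w,n in((w,'wrist'),(np.load('w1.npy'),'w1'),(np.load('top_w.npy'),'top')):
    x,y,z=w[...,0],w[...,1],w[...,2]
    m=(x>430)&(x<720)&(y<20)&(y>-330)&(z>68)&(z<77)
    P=np.stack([x[m],y[m]],-1)
    def rot(t):
        a=np.radians(t);return P@[np.cos(a),np.sin(a)],P@[-np.sin(a),np.cos(a)]
    def sharp(t):
        X,Y=rot(t)
        return sum(((np.histogram(q,np.arange(q.min(),q.max()+1,1.))[0].astype(float))**2).sum() for q in(X,Y))
    ts=np.arange(-13,-6,.1);t=ts[np.argmax([cv2.GaussianBlur(np.array([[sharp(k)]]),(1,1),0)[0,0] for k in ts])]
    X,Y=rot(t);print(n,len(P),'yaw',t.round(2),'z',np.median(z[m]).round(1))
    hx=np.histogram(X[Y<0],np.arange(660,696,2));hy=np.histogram(Y[X<640],np.arange(-10,60,2));print(hx[0],hx[1][[0,-1]]);print(hy[0],hy[1][[0,-1]])
```

```text
7.5 pos [ 633.6 -105.2  291.3] yaw -9.25 tilt [ 2.1e-03 -1.0e-04 -1.0e+00] F [ 0.   -0.73 -1.9 ] g 37.4 60.2
shift [-0.0028  0.0026  0.0045]
turn z -0.0003
wrist 17811 yaw -9.4 z 72.2
[ 14  14  18  12  16  18 444 371 366 379 394 384 389 385 405 141   0] [660 694]
[  8   6   7  10   6   8  10   8   8  10   9   8  10   9   9   9   9   9
 309 658 660 665 667 654 654 653 663 443   0   0   0   0   0   0] [-10  58]
w1 8108 yaw -9.7 z 72.3
[ 0  0  0  0  0  0 93 76 66 70 67 65 65 62 67 29  0] [660 694]
[  0   0   0   0   0   1   3   6   7  10  15  16  16  18  25  27  27  29
  30 105 458 516 528 529 540 541 550 534 632 549   0   0   0   0] [-10  58]
top 1927 yaw -9.4 z 72.9
[ 3  3  2  1  3  2 47 36 40 42 38 40 44 44 44 18  0] [660 694]
[ 6  5  6  6  5  6  7  5  4  6  3  5  6  6  6  6  4  5  6 13 53 52 54 53
 57 53 50 57 39  0  0  0  0  0] [-10  58]
```

View pics/w2.png

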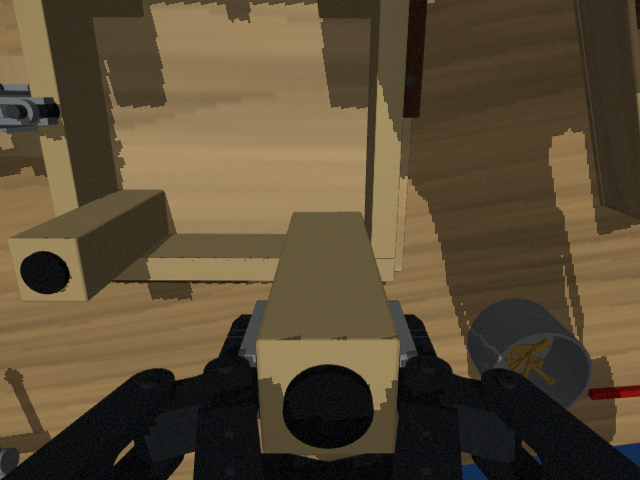

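The picture shows the leg held squarely between the fingers, its glide at (328,405). The empty inside corner ahead has its rim at about (372,257), and the screwed leg is at (50,270). The frame yaw is −9.4°, and the corner is at about (645.5, −98.8).

Call:
step_arm --series "-0.014 0.006 0.04 0 0 0.001;-0.014 0.006 0.11 0 0 0.001;-0.014 0.006 0.18 0 0 0.001;-0.014 0.006 0.25 0 0 0.001;-0.014 0.006 0.31 0 0 0.001;-0.014 0.006 0.35 0 0 0.001;-0.014 0.006 0.37 0 0 0.001;-0.014 0.006 0.37 0 0 0.001"

```text
time: 8.3
position: [638.4, -103.2, 180.8]
tool_rot: [[-0.987, 0.162, -0.002], [0.162, 0.987, -0.0], [0.001, -0.0, -1.0]]
contact_force: [0.7, 0.0, -0.4]
grip_width: 37.2
gripper_force: 60.2
```

```bash
cat >> h.py <<'E'
def rep():
    s=bot.sense();a=np.radians(-9.4);e=np.array([[np.cos(a),np.sin(a)],[-np.sin(a),np.cos(a)]])
    print('jigXY',(e@s['position'][:2]).round(1),'z',s['position'][2].round(1),'Fjig',(e@s['contact_force'][:2]).round(1),'Fz',s['contact_force'][2].round(1),'torque',s['torque'].round(2),'t',s['time'])
E
python3 - <<'E'
from h import *
togo([638.6,-103.7,172],-9.4);rep()
p=snap('wrist');save('w3.png',p['color'])
E
```

```text
8.3 pos [ 638.4 -103.2  180.8] yaw -9.31 tilt [ 1.5e-03 -4.0e-04 -1.0e+00] F [ 0.7   0.01 -0.44] g 37.2 60.2
shift [-0.0009 -0.0016  0.0293]
turn z 0.0005
jigXY [646.7   2.5] z 180.8 Fjig [0.7 0.1] Fz -0.4 torque [ 0.01  0.   -0.02] t 8.3
```

View pics/w3.png

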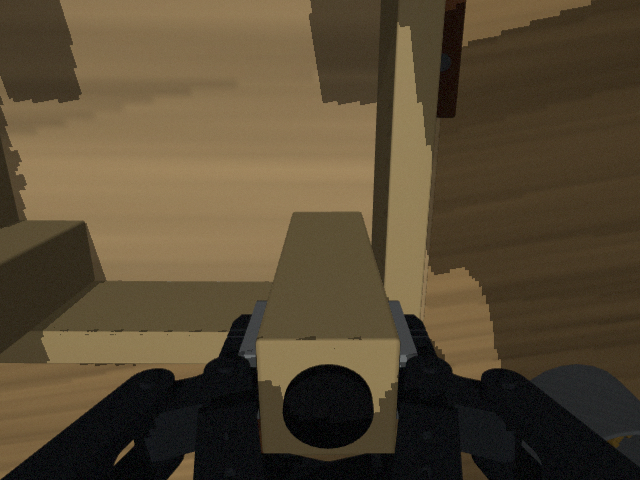

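The leg is inside the frame and clear of both boards. Next I lower it gently.

Call:
step_arm --series "0 0 0.008 0 0 0;0 0 0.016 0 0 0;0 0 0.022 0 0 0;0 0 0.027 0 0 0;0 0 0.031 0 0 0;0 0 0.034 0 0 0.0005;0 0 0.036 0 0 0.0005;0 0 0.036 0 0 0.0005"

```text
time: 9.15
position: [638.5, -103.8, 170.9]
tool_rot: [[-0.986, 0.164, -0.0], [0.164, 0.986, -0.0], [0.0, -0.0, -1.0]]
contact_force: [-0.5, 0.1, -0.3]
grip_width: 37.5
gripper_force: 60.2
```

```bash
python3 -c "
from h import *
rep()"
```

```text
jigXY [646.9   1.9] z 170.9 Fjig [-0.5 -0. ] Fz -0.3 torque [-0.05 -0.01 -0.1 ] t 9.15
```

Call:
step_arm --series "0 0 0.001 0 0 0;0 0 0.002 0 0 0;0 0 0.003 0 0 0;0 0 0.004 0 0 0;0 0 0.005 0 0 0;0 0 0.006 0 0 0;0 0 0.007 0 0 0;0 0 0.007 0 0 0"

```text
time: 9.95
position: [638.7, -103.8, 169.5]
tool_rot: [[-0.986, 0.164, 0.0], [0.164, 0.986, -0.0], [-0.001, -0.0, -1.0]]
contact_force: [-1.7, 1.0, 4.7]
grip_width: 37.2
gripper_force: 60.9
```

```bash
python3 -c "
from h import *
rep()"
```

```text
jigXY [647.1   1.9] z 169.5 Fjig [-1.8  0.7] Fz 4.7 torque [0.22 0.78 0.06] t 9.95
```

Call:
step_arm --series "-0.003 0.003 -0.002 0 0 0;-0.006 0.006 -0.002 0 0 0;-0.008 0.008 -0.002 0 0 0;-0.01 0.01 -0.002 0 0 0;-0.012 0.012 -0.002 0 0 0;-0.014 0.014 -0.002 0 0 0;-0.015 0.015 -0.002 0 0 0;-0.015 0.015 -0.002 0 0 0"

```text
time: 10.75
position: [643.8, -100.1, 169.5]
tool_rot: [[-0.986, 0.164, 0.0], [0.164, 0.986, -0.0], [-0.0, -0.0, -1.0]]
contact_force: [-1.1, -1.8, 3.6]
grip_width: 37.3
gripper_force: 60.6
```

```bash
python3 -c "
from h import *
rep()"
```

```text
jigXY [651.5   6.4] z 169.5 Fjig [-0.8 -1.9] Fz 3.6 torque [-0.55  0.79 -0.01] t 10.75
```

Call:
step_arm --series "-0.001 0.001 -0.001 0 0 0;-0.002 0.002 -0.001 0 0 0;-0.003 0.003 -0.001 0 0 0;-0.004 0.004 -0.001 0 0 0;-0.005 0.005 -0.001 0 0 0;-0.005 0.005 -0.001 0 0 0;-0.005 0.005 -0.001 0 0 0;-0.005 0.005 -0.001 0 0 0"

```text
time: 11.55
position: [645.5, -98.9, 169.8]
tool_rot: [[-0.986, 0.164, 0.0], [0.164, 0.986, 0.0], [-0.0, 0.0, -1.0]]
contact_force: [-0.9, 0.6, -0.5]
grip_width: 37.9
gripper_force: 60.2
```

```bash
python3 -c "
from h import *
rep()"
```

```text
jigXY [653.    7.9] z 169.8 Fjig [-1.   0.4] Fz -0.5 torque [-0.01  0.01 -0.01] t 11.55
```

Call:
step_arm --series "-0.001 0.001 0 0 0 0;-0.002 0.002 0 0 0 0;-0.003 0.003 0 0 0 0;-0.004 0.004 0 0 0 0;-0.004 0.004 0 0 0 0;-0.004 0.004 0 0 0 0;-0.004 0.004 0 0 0 0;-0.004 0.004 0 0 0 0"

```text
time: 12.35
position: [646.8, -97.9, 169.8]
tool_rot: [[-0.986, 0.164, -0.0], [0.164, 0.986, -0.0], [0.0, -0.0, -1.0]]
contact_force: [0.2, -0.4, -1.0]
grip_width: 37.4
gripper_force: 60.3
```

```bash
python3 -c "
from h import *
rep()"
```

```text
jigXY [654.1   9. ] z 169.8 Fjig [ 0.3 -0.4] Fz -1.0 torque [-0.33  0.14 -0.  ] t 12.35
```

Call:
step_arm --series "-0.001 0.001 0 0 0 0;-0.002 0.002 0 0 0 0;-0.003 0.003 0 0 0 0;-0.004 0.004 0 0 0 0;-0.004 0.004 0 0 0 0;-0.004 0.004 0 0 0 0;-0.004 0.004 0 0 0 0;-0.004 0.004 0 0 0 0"

```text
time: 13.15
position: [647.3, -97.7, 169.7]
tool_rot: [[-0.986, 0.164, -0.002], [0.164, 0.986, -0.001], [0.002, -0.001, -1.0]]
contact_force: [-3.5, -6.1, 1.2]
grip_width: 37.5
gripper_force: 60.5
```

```bash
python3 -c "
from h import *
rep()"
```

```text
jigXY [654.6   9.3] z 169.7 Fjig [-2.5 -6.6] Fz 1.2 torque [-2.07  1.47  0.02] t 13.15
```

Call:
step_arm --series "-0.001 0 0 0 0 0;-0.002 0.001 0 0 0 0;-0.002 0.001 0 0 0 0;-0.002 0.001 0 0 0 0;-0.002 0.001 0 0 0 0;-0.002 0.001 0 0 0 0;-0.002 0.001 0 0 0 0;-0.002 0.001 0 0 0 0"

```text
time: 13.95
position: [647.6, -97.8, 169.6]
tool_rot: [[-0.986, 0.164, -0.003], [0.164, 0.986, -0.001], [0.003, -0.002, -1.0]]
contact_force: [-4.7, -6.5, 1.8]
grip_width: 37.5
gripper_force: 60.6
```

```bash
python3 -c "
from h import *
rep()"
```

```text
jigXY [654.9   9.3] z 169.6 Fjig [-3.5 -7.2] Fz 1.8 torque [-2.33  1.77 -0.  ] t 13.95
```

Call:
step_arm --series "-0.001 0.001 0 0 0 0;-0.002 0.002 0 0 0 0;-0.003 0.002 0 0 0 0;-0.004 0.002 0 0 0 0;-0.004 0.002 0 0 0 0;-0.004 0.002 0 0 0 0;-0.004 0.002 0 0 0 0;-0.004 0.002 0 0 0 0"

```text
time: 14.75
position: [648.1, -97.7, 169.6]
tool_rot: [[-0.986, 0.165, -0.005], [0.165, 0.986, -0.002], [0.004, -0.002, -1.0]]
contact_force: [-7.9, -6.6, 5.0]
grip_width: 37.3
gripper_force: 61.0
```

```bash
python3 -c "
from h import *
rep()"
```

```text
jigXY [655.3   9.4] z 169.6 Fjig [-6.7 -7.8] Fz 5.0 torque [-2.68  2.88  0.02] t 14.75
```

Call:
step_arm --series "-0.001 0.001 0 0 0 0;-0.002 0.002 0 0 0 0;-0.003 0.003 -0.001 0 0 0;-0.003 0.004 -0.001 0 0 0;-0.003 0.004 -0.001 0 0 0;-0.003 0.004 -0.001 0 0 0;-0.003 0.004 -0.001 0 0 0;-0.003 0.004 -0.001 0 0 0"

```text
time: 15.55
position: [648.3, -97.6, 169.7]
tool_rot: [[-0.986, 0.165, -0.007], [0.165, 0.986, -0.003], [0.006, -0.004, -1.0]]
contact_force: [-9.3, -10.6, 3.5]
grip_width: 37.3
gripper_force: 60.9
```

Run:
```python
from h import *
rep()
p=snap('wrist');save('w4.png',p['color'])
p=snap('side');save('s4.png',cv2.resize(p['color'][150:330,220:460],(800,600),interpolation=cv2.INTER_CUBIC))
rep()
```

```text
jigXY [655.5   9.6] z 169.7 Fjig [ -7.5 -12. ] Fz 3.5 torque [-4.16  3.61  0.  ] t 15.55
jigXY [655.6   9.7] z 169.7 Fjig [ -8.2 -11.9] Fz 4.7 torque [-4.07  3.58  0.01] t 15.65
```

View pics/w4.png

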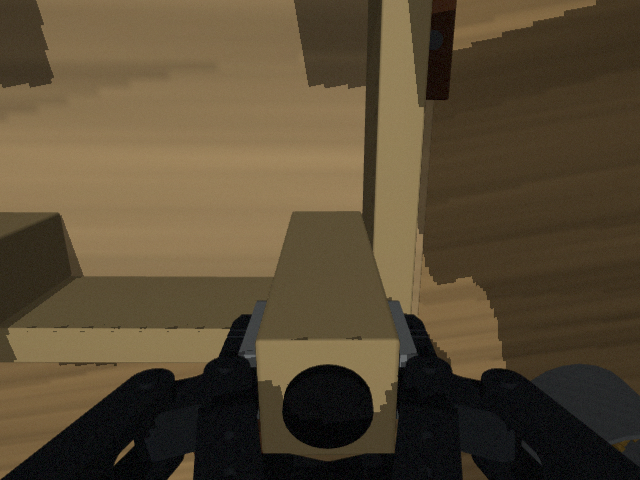

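View pics/s4.png

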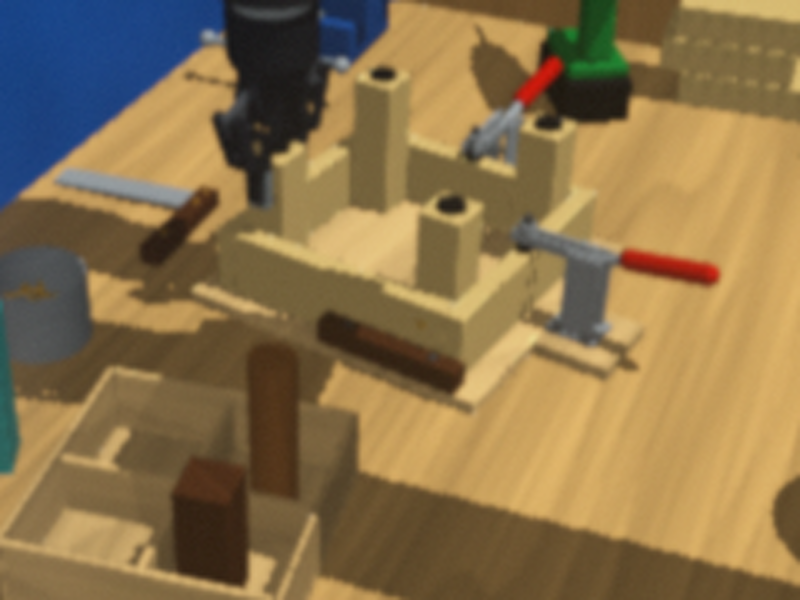

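The leg is gripped and upright in the corner, against the left board at (375,270) and the far board behind it. The crate pieces and tools stand untouched. A little more push in x, then hold.

Call:
step_arm --series "-0.001 0 0 0 0 0;-0.002 0 0 0 0 0;-0.002 0 0 0 0 0;-0.002 0 0 0 0 0;-0.002 0 0 0 0 0;-0.002 0 0 0 0 0;-0.002 0 0 0 0 0;-0.002 0 0 0 0 0"

```text
time: 16.45
position: [648.6, -97.6, 169.6]
tool_rot: [[-0.986, 0.165, -0.007], [0.165, 0.986, -0.003], [0.007, -0.004, -1.0]]
contact_force: [-9.7, -9.9, 6.1]
grip_width: 37.5
gripper_force: 61.3
```

Call:
step_arm --series "0 0 0 0 0 0;0 0 0 0 0 0;0 0 0 0 0 0;0 0 0 0 0 0;0 0 0 0 0 0;0 0 0 0 0 0;0 0 0 0 0 0;0 0 0 0 0 0"

```text
time: 17.25
position: [648.6, -97.6, 169.6]
tool_rot: [[-0.986, 0.165, -0.008], [0.165, 0.986, -0.003], [0.007, -0.004, -1.0]]
contact_force: [-10.6, -9.4, 5.0]
grip_width: 37.6
gripper_force: 61.3
```

Call:
step_arm --series "0 0 0 0 0 0;0 0 0 0 0 0;0 0 0 0 0 0;0 0 0 0 0 0;0 0 0 0 0 0;0 0 0 0 0 0;0 0 0 0 0 0;0 0 0 0 0 0"

```text
time: 18.05
position: [648.6, -97.6, 169.7]
tool_rot: [[-0.986, 0.165, -0.007], [0.165, 0.986, -0.003], [0.007, -0.004, -1.0]]
contact_force: [-10.2, -10.2, 6.1]
grip_width: 37.4
gripper_force: 61.3
```

Run:
```python
from h import *
rep()
for i in range(3):
  p=snap('wrist'); rep()
# leg tilt: near face (-x face) of leg in wrist cloud
w=cloud(p)[220:335,300:355].reshape(-1,3);w=w[~np.isnan(w).any(1)]
w=w[(w[:,2]>15)&(w[:,2]<140)]
c=w.mean(0)
for _ in range(3):
    n=np.linalg.svd(w-w.mean(0),full_matrices=False)[2][2]; d=abs((w-w.mean(0))@n); w=w[d<max(1.5,2*np.median(d))]
n*=-np.sign(n[0]);print('face normal',n.round(4),'yaw',np.degrees(np.arctan2(-n[1],-n[0])).round(2),'tilt',np.degrees(np.arcsin(n[2])).round(2),len(w))
a=np.radians(-9.4);print('face X',((w@[np.cos(a),np.sin(a),0]).mean()).round(1),w[:,2].min(),w[:,2].max())
```

```text
jigXY [655.8   9.6] z 169.7 Fjig [ -8.4 -11.7] Fz 6.1 torque [-3.84  4.14  0.05] t 18.05
jigXY [655.8   9.6] z 169.7 Fjig [ -9.3 -11.7] Fz 5.5 torque [-3.78  4.1   0.06] t 18.1
jigXY [655.8   9.7] z 169.6 Fjig [ -8.9 -11.3] Fz 5.8 torque [-3.88  4.14  0.05] t 18.15
jigXY [655.8   9.6] z 169.6 Fjig [ -8.7 -12.2] Fz 5.9 torque [-3.87  4.07 -0.  ] t 18.2
face normal [-0.9867  0.1619  0.0131] yaw -9.32 tilt 0.75 6210
face X 635.6 31.357849807202342 139.9997896846545
```

Leg squared (yaw −9.3°, tilt 0.75°). To make sure the x force is carried by the far board and not by friction, I release y, set x alone, then push y again.

Call:
step_arm --series "0 -0.002 0 0 0 0;0 -0.004 0 0 0 0;0 -0.006 -0.001 0 0 0;0 -0.009 -0.002 0 0 0;0 -0.011 -0.002 0 0 0;0 -0.011 -0.002 0 0 0;0 -0.011 -0.002 0 0 0;0 -0.011 -0.002 0 0 0"

```text
time: 19.0
position: [648.8, -98.2, 169.6]
tool_rot: [[-0.986, 0.165, -0.006], [0.165, 0.986, 0.001], [0.006, -0.0, -1.0]]
contact_force: [-7.7, 2.4, 2.3]
grip_width: 37.3
gripper_force: 61.0
```

```bash
python3 -c "
from h import *
rep()"
```

```text
jigXY [656.1   9.1] z 169.6 Fjig [-8.   1.1] Fz 2.3 torque [ 0.62  3.2  -0.13] t 19.0
```

The far board carries 8 N with y free. Now I top up x and push y back.

Call:
step_arm --series "-0.001 0.002 0 0 0 0;-0.002 0.004 0 0 0 0;-0.002 0.006 0 0 0 0;-0.002 0.008 0 0 0 0;-0.002 0.01 0 0 0 0;-0.002 0.011 0 0 0 0;-0.002 0.011 0 0 0 0;-0.002 0.011 0 0 0 0"

```text
time: 19.8
position: [649.1, -97.7, 169.7]
tool_rot: [[-0.986, 0.165, -0.008], [0.165, 0.986, -0.002], [0.007, -0.004, -1.0]]
contact_force: [-10.2, -10.1, 1.7]
grip_width: 37.7
gripper_force: 61.0
```

Call:
step_arm --series "0 0 0 0 0 0;0 0 0 0 0 0;0 0 0 0 0 0;0 0 0 0 0 0;0 0 0 0 0 0;0 0 0 0 0 0;0 0 0 0 0 0;0 0 0 0 0 0"

```text
time: 20.6
position: [649.0, -97.7, 169.7]
tool_rot: [[-0.986, 0.165, -0.008], [0.165, 0.986, -0.002], [0.008, -0.004, -1.0]]
contact_force: [-10.0, -9.9, 2.8]
grip_width: 37.4
gripper_force: 61.0
```

Call:
step_arm --series "0 0 0 0 0 0;0 0 0 0 0 0;0 0 0 0 0 0;0 0 0 0 0 0;0 0 0 0 0 0;0 0 0 0 0 0;0 0 0 0 0 0;0 0 0 0 0 0"

```text
time: 21.4
position: [649.0, -97.7, 169.7]
tool_rot: [[-0.986, 0.165, -0.008], [0.165, 0.986, -0.002], [0.007, -0.004, -1.0]]
contact_force: [-9.7, -11.2, 1.9]
grip_width: 37.7
gripper_force: 61.0
```

Call:
step_arm --series "0 0 0 0 0 0;0 0 0 0 0 0;0 0 0 0 0 0;0 0 0 0 0 0;0 0 0 0 0 0;0 0 0 0 0 0;0 0 0 0 0 0;0 0 0 0 0 0"

```text
time: 22.2
position: [649.0, -97.7, 169.7]
tool_rot: [[-0.986, 0.165, -0.008], [0.165, 0.986, -0.002], [0.007, -0.004, -1.0]]
contact_force: [-10.1, -10.2, 2.5]
grip_width: 37.5
gripper_force: 61.0
```

Run:
```python
from h import *
rep()
p=snap('wrist'); rep()
w=cloud(p)[220:335,300:355].reshape(-1,3);w=w[~np.isnan(w).any(1)];w=w[(w[:,2]>15)&(w[:,2]<140)]
for _ in range(3):
    n=np.linalg.svd(w-w.mean(0),full_matrices=False)[2][2]; d=abs((w-w.mean(0))@n); w=w[d<max(1.5,2*np.median(d))]
n*=-np.sign(n[0]);print('yaw',np.degrees(np.arctan2(-n[1],-n[0])).round(2),'tilt',np.degrees(np.arcsin(n[2])).round(2),w[:,2].min())
```

```text
jigXY [656.3   9.6] z 169.7 Fjig [ -8.3 -11.7] Fz 2.5 torque [-3.97  3.69 -0.18] t 22.2
jigXY [656.3   9.7] z 169.7 Fjig [ -7.6 -12.4] Fz 2.5 torque [-3.94  3.67 -0.13] t 22.25
yaw -9.39 tilt 0.75 31.02540080566169
```

```bash
python3 -c "
from h import *
print(bot.job_done())"
```

```text
the job is handed in; nothing more can be done
None
```

The leg stands glide up in the frame's empty corner, square to it (about 0.75° tilt), held over 2 s at about 8 N on the far board and 12 N on the left (wrist readings); handed in still gripping and pushing, verdict not shown.

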